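Set the label on a culture jar with the treadle press

ROBOT

A 6-joint arm with a two-finger parallel gripper is mounted at the origin on the work surface. World frame = base frame: x ahead of the robot, y to its left, z up, the work surface at z = 0. Lengths are in m, angles in rad, forces in N, time in s.
With the tool pointing down it reaches from about 0.35 to 0.85 m from the base axis. Payload 8.1 kg.
Tool frame: the origin (TCP) lies at the very end of the fingers, on their centre line; the grasp point (between the pads) lies 19 mm behind it (robot.pinch_z is the distance from the TCP to the grasp point, in m); x points along the fingers, z is the direction in which the jaws open and shut, and the axes are right-handed (so a half turn about x gives the same grasp; the last joint's range is limited). The gripper opens to 93 mm and grips with 3 to 60 N. Pads are 15 mm wide; open, the fingers measure 128 mm over their backs; the gripper's body (75 mm by 188 mm) begins 65 mm behind the grasp point.
Start: joints at [1.236, 0.13, 1.488, -0, 1.523, -0.085], TCP at [0.148, 0.581, 0.219] pointing down, gripper open.
Joint ranges: [-2.96, 2.96], [-0.89, 2.26], [0.02, 2.5], [-1.34, 4.48], [0, 2.73], [-2.66, 2.66]. Speed limits (rad/s): [2.39, 2.39, 2.79, 3.14, 3.14, 3.14].

INTERFACE

Orientations are given as a rotation vector (axis times angle).
In Python, from plant import robot, optics, ticket gives the robot as it stands.
- The arm moves only by the tool jog_arm, never from a script. Its argument "targets" is a list of rows, each a list of 7 numbers: the shift along the tool's x, y, z in cm, then the turn, a rotation vector about the tool's x, y, z in degrees, then the closure, from 0 (fully open) to 1 (shut). In form: [[dx, dy, dz, ax, ay, az, grip], ...]. A call has 1 to 5 rows; each row is the pose to reach, as a shift and turn from the pose measured when the call began, along the tool's axes at that moment; what a row does not reach only later rows make up. A row lasts 1/8 s, in which the tool goes at most 62.5 mm and 10.7 degrees, less where a joint would pass 70% of its speed; a pose out of reach is approached as far as the arm can. A call with a gripper value outside its range is refused whole. The fingers move at their own pace and stop on an object; "squeeze" is the grip in N (left out, the last holds). Time passes only in rows, so rows that repeat a pose let the fingers close. It gives the time, the measured TCP pose, the force and the opening at its end, in the units of the state.
- robot.read_state(): the state, without advancing time (a new reading comes with each control period).
- optics.read_camera(name): name is "scene" or "top" or "wrist"; returns a dict with "frame" (420x560x3 uint8, red, green, blue), "vertical_fov" (degrees; the focal length in pixels is half the picture's height over the tangent of half this angle, whatever the lens; pixels are square), "cx", "cy" (the principal point, pixels), "k1" (the pictures are not rectified: a ray, as slopes to the right and down, at radius r is drawn at 1 + k1 r^2 times it, then the intrinsics apply), "R" (3x3) and "t" (3): a world point X has camera coordinates R X + t. Camera axes: x right, y down, z forward; pixel columns grow to the right and rows downward; lengths in m; the calibration is good to about 2 mm. A picture is of the moment at which its call begins. There is no depth.
- ticket.close_job(): hands the job in, once; it reports no verdict.
The state is a dict: "t": time; "q": joint angles; "dq": joint speeds; "joint_torque": joint torques, N m; "tool_pos": TCP position; "orientation": TCP orientation; "force": force on the tool from outside, world axes, zero at the start; "wrist_torque": the same for the moment, N m; "opening": finger opening in m.
Only numpy, scipy, OpenCV 4.12 (cv2) and the standard library are available. Lean on these libraries where they do the work, as an engineer would, in place of code of your own. Each camera call takes 0.05 s, during which the arm holds its last target.

TASK

One of the two label presses on the bench holds the jar with the light blue lid, the other the jar with the white lid. Push down the pink treadle of the press that holds the blue-lidded jar all the way to its stop, keep it down for about a second so the label sticks, then let it come fully up again. Do not work the other press, and leave the blue-lidded jar standing in its nest.

Things in the scene. Friction and masses are not known exactly. Their poses are not given: they have to be found in the camera images.
- pad_left (a point): Top centre of the pink ribbed pad (80 mm wide, 75 long) at the free end of the treadle of the left label press (y above 0), 78 mm above the bench at rest. Pushed down, it sinks 33 mm to the stop and shifts 10 mm away from the jar. x axis: level at rest, from treadle to jar; the jar nest's centre lies 197 mm along it. Come down from above; a bridge 183 mm high spans the nest.
- treadle_left (a joint): Hinge of the left treadle, rad: 0 up at rest (sloping up 20 degrees towards the robot), 0.30 at the stop. Hinged level across the press, about 102 mm from the pad centre towards the jar. A spring pushes back with about 5 N at first, 11 N at the stop, and lifts it again. It drives the press head 22 mm down onto the jar lid.
- pad_right (a point): Top centre of the pink ribbed pad (80 mm wide, 75 long) at the free end of the treadle of the right label press (y below 0), 78 mm above the bench at rest. Pushed down, it sinks 33 mm to the stop and shifts 10 mm away from the jar. x axis: level at rest, from treadle to jar; the jar nest's centre lies 197 mm along it. Come down from above; a bridge 183 mm high spans the nest.
- treadle_right (a joint): Hinge of the right treadle, rad: 0 up at rest (sloping up 20 degrees towards the robot), 0.30 at the stop. Hinged level across the press, about 102 mm from the pad centre towards the jar. A spring pushes back with about 5 N at first, 11 N at the stop, and lifts it again. It drives the press head 22 mm down onto the jar lid.
- jar_blue_lid (a point): Centre of the lid top of the clear glass culture jar with green shoots and a light blue lid (72 mm across, 88 mm tall, plain paper label on the lid) that stands in the nest of one of the presses, 98 mm above the bench. A white-lidded jar of the same size stands in the other press; more blue-lidded jars on the bench are spares.
Mind the look-alikes: they are no part of the job. Leave any orange, purple or red look-alike of the part that bears jar_blue_lid alone.

How it is judged:
On the way:
1. the treadle of the press that holds the blue-lidded jar is pressed to its stop (0.26 rad or more of 0.30) and kept there for 0.8 s (((horizontal distance between jar_blue_lid and pad_left below 0.24 m and value of joint treadle_left above 0.26 rad) or (horizontal distance between jar_blue_lid and pad_right below 0.24 m and value of joint treadle_right above 0.26 rad))), for 0.8 s.
At the end, for the whole second after the job is handed in: Both treadles are up again (within 0.04 rad of rest) and the blue-lidded jar stands upright (within 10 degrees) in its nest, within 20 mm of where it started (value of joint each of treadle_left, treadle_right below 0.04 rad and distance of jar_blue_lid from where it was at the start of the episode below 0.02 m and angle between jar_blue_lid's own z axis and vertical below 0.17 rad); the robot touches nothing.
It fails at once if the treadle of the press without the blue-lidded jar is pressed (more than 0.12 rad) ((not (horizontal distance between jar_blue_lid and pad_left below 0.24 m) and value of joint treadle_left above 0.12 rad) or (not (horizontal distance between jar_blue_lid and pad_right below 0.24 m) and value of joint treadle_right above 0.12 rad)).
It fails at once if the blue-lidded jar is knocked out of its nest (moved over 30 mm) (distance of jar_blue_lid from where it was at the start of the episode above 0.03 m).
It also fails if it takes over 32 s, if anything falls off the work surface, if the arm or the gripper's body presses on something with over 40 N, if the wrist force passes 120 N, or if a joint passes its speed limit or range.

## Working session

There is one attempt and no reset: what is moved stays moved. The work goes in short steps, Python scripts to look and compute and a tool call to move; the robot and the scene stay as the last step left them, time stands still between calls to the robot, and variables do not carry over. Pictures are saved under pics/ and viewed, and the job is handed in when it is done.

Besides the shell and the picture viewer there is one more tool, called after "Call:" as name(argument=value, ...), one argument or row to a line, values as JSON. jog_arm: Moves the arm, as the interface text tells. Its arguments: {"type":"object","properties":{"targets":{"type":"array"},"squeeze":{"type":"number"}},"required":["targets"]}

```bash
mkdir -p pics
python3 - <<'E'
from plant import robot, optics
import cv2, json
for n in ["scene","top"]:
    c=optics.read_camera(n); cv2.imwrite(f"pics/{n}0.png",c["frame"][:,:,::-1])
    print(n,c["vertical_fov"],c["cx"],c["cy"],c["k1"],c["R"],c["t"])
s=robot.read_state(); print({k:s[k] for k in ("t","tool_pos","orientation","force","opening")})
E
```

```text
scene 42.18967787373477 278.309123902121 209.24869249943896 -0.19082803361714928 [[-0.64525304  0.76396823 -0.00102802]
 [ 0.48182537  0.40590816 -0.77658411]
 [-0.59286831 -0.50158858 -0.63001275]] [ 0.36745963 -0.27177034  1.7387675 ]
top 50.85064157543713 281.1884271750981 214.17805245125356 -0.1100645955483774 [[ 1.50205534e-02 -9.99887024e-01 -5.68016771e-04]
 [-9.97346686e-01 -1.49419170e-02 -7.12483476e-02]
 [ 7.12318109e-02  1.63669926e-03 -9.97458445e-01]] [0.05969114 0.63464121 0.92171298]
{'t': 0.1, 'tool_pos': array([0.14811666, 0.58091391, 0.21773083]), 'orientation': array([-1.0241527 ,  1.31846724,  1.0227436 ]), 'force': array([-0.21275457,  0.79817733,  0.39324171]), 'opening': 0.09257459182358554}
```

View pics/scene0.png

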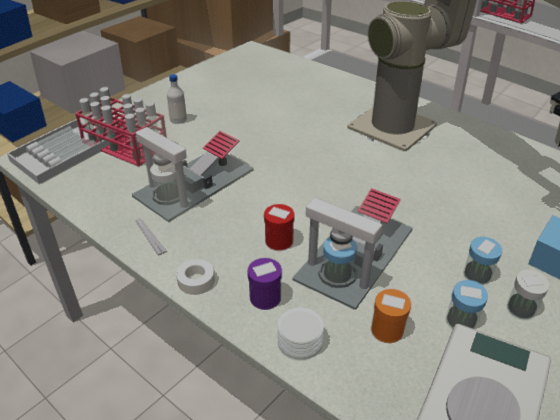

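View pics/top0.png

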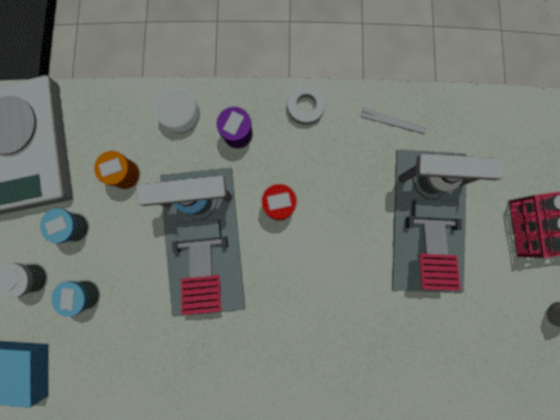

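```bash
cat > h.py <<'E'
import numpy as np, cv2
def K(c):
    f=c["frame"].shape[0]/2/np.tan(np.radians(c["vertical_fov"]/2)); return f
def ray(c,u,v):
    f=K(c); d=np.array([(u-c["cx"])/f,(v-c["cy"])/f]); p=d.copy()
    for _ in range(30): p=d/(1+c["k1"]*(p@p))
    R=np.array(c["R"]);return -R.T@np.array(c["t"]), R.T@np.array([p[0],p[1],1])
def onz(c,u,v,z):
    o,d=ray(c,u,v); return o+d*(z-o[2])/d[2]
def proj(c,X):
    q=np.array(c["R"])@X+np.array(c["t"]); p=q[:2]/q[2]; p=p*(1+c["k1"]*(p@p)); return K(c)*p+[c["cx"],c["cy"]]
E
python3 - <<'E'
from plant import robot, optics
from h import *
cs={n:optics.read_camera(n) for n in("scene","top")}
boxes={"top":{"L":(170,265,235,325),"R":(410,245,470,300)},"scene":{"L":(350,180,410,230),"R":(195,125,245,165)}}
cent={}
for n,c in cs.items():
    im=c["frame"].astype(int); m=((im[:,:,0]-im[:,:,1]>50)&(im[:,:,0]-im[:,:,2]>30)).astype(np.uint8)
    for s,(a,b,e,f) in boxes[n].items():
        mm=np.zeros_like(m); mm[b:f,a:e]=m[b:f,a:e]
        mm=cv2.morphologyEx(mm,cv2.MORPH_CLOSE,np.ones((5,5),np.uint8))
        pts=np.argwhere(mm)[:,::-1].astype(np.float32)
        r=cv2.minAreaRect(pts); print(n,s,r, onz(c,*r[0],.078)); cent[n,s]=r[0]
        if n=="top":
            P=[onz(c,*p,.078) for p in cv2.boxPoints(r)]; print(np.round(P,3).tolist())
for s in "LR":
    A=[];B=[]
    for n in cs:
        o,d=ray(cs[n],*cent[n,s]); d/=np.linalg.norm(d);M=np.eye(3)-np.outer(d,d);A.append(M);B.append(M@o)
    print(s,"tri",np.linalg.solve(sum(A),sum(B)))
print("lid blue scene/top",onz(cs["scene"],340,246,.098),onz(cs["top"],191,203,.098))
a=cv2.resize(cs["scene"]["frame"][185:305,280:420],None,fx=2.8,fy=2.8,interpolation=3)
b=cv2.resize(cs["scene"]["frame"][120:240,125:265],None,fx=2.8,fy=2.8,interpolation=3)
cv2.imwrite("pics/crop1.png",np.hstack([a,b])[:,:,::-1])
E
```

```text
scene L ((378.465576171875, 204.5862274169922), (34.725032806396484, 27.111522674560547), 21.801406860351562) [0.47178537 0.23126005 0.078     ]
scene R ((220.46163940429688, 143.96438598632812), (21.46038055419922, 29.678136825561523), 42.87890625) [ 0.52335823 -0.2491333   0.078     ]
top L ((200.44483947753906, 294.3379211425781), (36.45697021484375, 39.86183166503906), 85.2363510131836) [0.46649034 0.22826821 0.078     ]
[[0.499, 0.272, 0.078], [0.507, 0.192, 0.078], [0.435, 0.185, 0.078], [0.426, 0.265, 0.078]]
top R ((440.0, 271.5), (35.0, 40.0), 90.0) [ 0.51808881 -0.25445601  0.078     ]
[[0.553, -0.213, 0.078], [0.554, -0.297, 0.078], [0.483, -0.297, 0.078], [0.483, -0.213, 0.078]]
L tri [0.46618721 0.2288079  0.07338477]
R tri [ 0.51753029 -0.25608364  0.07249337]
lid blue scene/top [0.66876158 0.25549863 0.098     ] [0.64780402 0.24795671 0.098     ]
```

View pics/crop1.png

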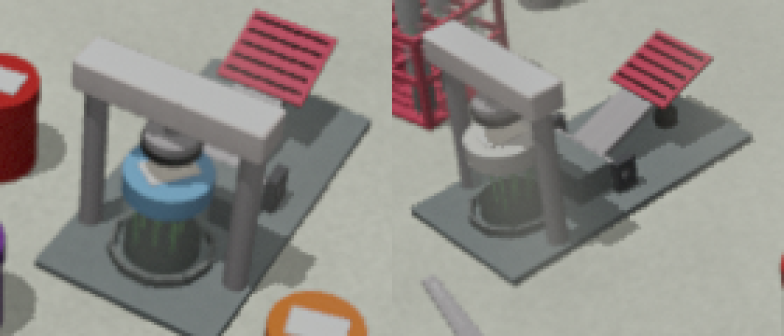

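The blue-lidded candidates in the scene image are the jar in the press at (340,255) and the spares at (484,255) and (469,300). The other press, at (165,170), holds the white lid. The crop confirms that the blue jar is in the press at (340,255), which appears on the left of the top view. Its y is about +0.23, so the job is `pad_left`, at about (0.467, 0.229). The orange, purple and red jars are only look-alikes.

```bash
cat > g.py <<'E'
from plant import robot
import numpy as np,sys
from scipy.spatial.transform import Rotation as R
s=robot.read_state(); T=R.from_rotvec(s["orientation"])
print(s["t"],s["tool_pos"].round(4),s["force"].round(1),s["opening"]);print(T.as_matrix().round(3))
g=np.array([float(a) for a in sys.argv[1:4]]); yaw=np.radians(5.5)
# desired: x down, z across press
zc=np.array([-np.sin(yaw),np.cos(yaw),0]);
if T.as_matrix()[:,2]@zc<0: zc=-zc
xd=np.array([0,0,-1.]);D=R.from_matrix(np.c_[xd,np.cross(zc,xd),zc])
print("shift cm",(T.inv().apply(g-s["tool_pos"])*100).round(2),"turn deg",np.degrees((T.inv()*D).as_rotvec()).round(1))
E
python3 g.py 0.466 0.229 0.20; python3 g.py 0.466 0.229 0.10
```

```text
0.2 [0.1482 0.5811 0.218 ] [-0.3 -0.   0.3] 0.09260473249730324
[[-0.    -0.969  0.247]
 [-0.001  0.247  0.969]
 [-1.     0.    -0.001]]
shift cm [  1.82 -39.5  -26.26] turn deg [-19.8  -0.1  -0. ]
0.2 [0.1482 0.5811 0.218 ] [-0.3 -0.   0.3] 0.09260473249730324
[[-0.    -0.969  0.247]
 [-0.001  0.247  0.969]
 [-1.     0.    -0.001]]
shift cm [ 11.82 -39.5  -26.24] turn deg [-19.8  -0.1  -0. ]
```

Call:
jog_arm(
  targets=[
    [0, -5, -3.3, -4, 0, 0, 1],
    [0, -10, -6.6, -8, 0, 0, 1],
    [0, -15, -10, -12, 0, 0, 1],
    [0, -20, -13.3, -16, 0, 0, 1],
    [0, -25, -16.6, -19.8, 0, 0, 1],
  ],
  squeeze=20,
)

```text
t: 0.82
tool_pos: [0.3503, 0.3568, 0.2181]
orientation: [-1.282, 1.162, 1.281]
force: [0.9, 0.6, 0.4]
opening: 0.0476
```

```bash
python3 g.py 0.466 0.229 0.12
```

```text
0.825 [0.3503 0.3568 0.2181] [0.9 0.6 0.4] 0.047564142602508165
[[-0.    -0.995 -0.098]
 [-0.001 -0.098  0.995]
 [-1.     0.    -0.001]]
shift cm [  9.82 -10.26 -13.85] turn deg [ 0.1 -0.1 -0. ]
```

Call:
jog_arm(
  targets=[
    [0, -4, -5, 0, 0, 0, 1],
    [0, -8, -9.5, 0, 0, 0, 1],
    [2, -10.3, -13.8, 0, 0, 0, 1],
    [5, -10.3, -13.8, 0, 0, 0, 1],
    [8.5, -10.3, -13.8, 0, 0, 0, 1],
  ],
)

```text
t: 1.45
tool_pos: [0.4672, 0.2287, 0.1328]
orientation: [-1.281, 1.162, 1.279]
force: [0.7, 0.0, -0.8]
opening: 0.0012
```

```bash
python3 g.py 0.464 0.228 0.078;  python3 - <<'E'
from plant import optics
import cv2,numpy as np
a=optics.read_camera("scene")["frame"][130:310,270:450];b=optics.read_camera("top")["frame"][150:330,110:290]
cv2.imwrite("pics/c2.png",cv2.resize(np.hstack([a,b]),None,fx=2.2,fy=2.2)[:,:,::-1])
E
```

```text
1.45 [0.4672 0.2287 0.1328] [ 0.7  0.  -0.8] 0.001182735169576737
[[ 0.001 -0.995 -0.096]
 [-0.    -0.096  0.995]
 [-1.    -0.001 -0.001]]
shift cm [ 5.48  0.33 -0.04] turn deg [ 0.  -0.   0.1]
```

View pics/c2.png

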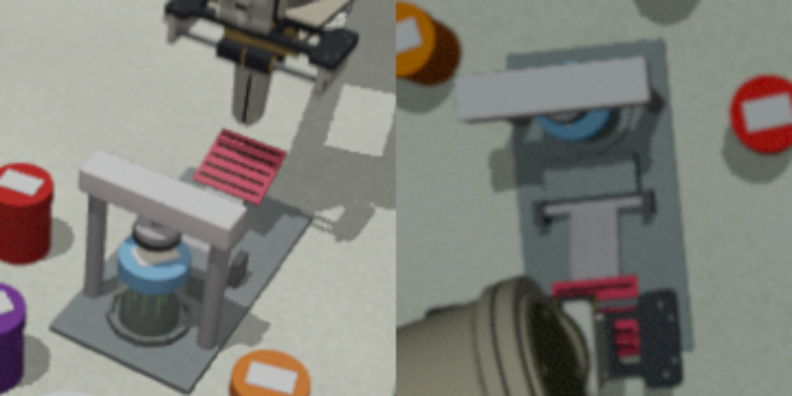

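The closed fingers are centred over the pink pad of the press with the blue lid, and everything around them is clear. I'll go down to contact now.

Call:
jog_arm(
  targets=[
    [2, 0, 0, 0, 0, 0, 1],
    [4, 0, 0, 0, 0, 0, 1],
    [5.5, 0.1, 0, 0, 0, 0, 1],
    [6.2, 0.2, 0, 0, 0, 0, 1],
    [6.5, 0.3, 0, 0, 0, 0, 1],
  ],
)

```text
t: 2.17
tool_pos: [0.4605, 0.228, 0.0652]
orientation: [-1.28, 1.168, 1.285]
force: [-3.6, -1.1, 8.8]
opening: 0.0007
```

Call:
jog_arm(
  targets=[
    [0.6, 0.15, 0, 0, 0, 0, 1],
    [1.2, 0.3, 0, 0, 0, 0, 1],
    [1.8, 0.45, 0, 0, 0, 0, 1],
    [2.1, 0.5, 0, 0, 0, 0, 1],
    [2.1, 0.5, 0, 0, 0, 0, 1],
  ],
)

```text
t: 2.8
tool_pos: [0.4568, 0.2278, 0.0465]
orientation: [-1.282, 1.166, 1.283]
force: [-1.8, -2.3, 9.9]
opening: 0.0005
```

Call:
jog_arm(
  targets=[
    [0.3, 0, 0, 0, 0, 0, 1],
    [0.6, 0.1, 0, 0, 0, 0, 1],
    [0.6, 0.1, 0, 0, 0, 0, 1],
  ],
)

```text
t: 3.18
tool_pos: [0.457, 0.2279, 0.0455]
orientation: [-1.283, 1.165, 1.282]
force: [-16.0, -9.3, 37.1]
opening: 0.0006
```

The force jumped from 10 N to 37 N while the tool moved only 1 mm, so the treadle is on its stop. I'll hold it there.

Call:
jog_arm(
  targets=[
    [0.2, 0, 0, 0, 0, 0, 1],
    [0.2, 0, 0, 0, 0, 0, 1],
    [0.2, 0, 0, 0, 0, 0, 1],
    [0.2, 0, 0, 0, 0, 0, 1],
    [0.2, 0, 0, 0, 0, 0, 1],
  ],
)

```text
t: 3.8
tool_pos: [0.4577, 0.2281, 0.046]
orientation: [-1.284, 1.164, 1.282]
force: [-6.7, -4.5, 14.4]
opening: 0.0005
```

Call:
jog_arm(
  targets=[
    [0.2, 0, 0, 0, 0, 0, 1],
    [0.2, 0, 0, 0, 0, 0, 1],
    [0.2, 0, 0, 0, 0, 0, 1],
    [0.2, 0, 0, 0, 0, 0, 1],
    [0.2, 0, 0, 0, 0, 0, 1],
  ],
)

```text
t: 4.42
tool_pos: [0.4578, 0.2282, 0.0461]
orientation: [-1.285, 1.164, 1.282]
force: [-7.5, -4.6, 13.1]
opening: 0.0005
```

Run:
```python
from plant import optics
import cv2,numpy as np
a=optics.read_camera("scene")["frame"][130:310,270:450]
cv2.imwrite("pics/c3.png",cv2.resize(a,None,fx=3,fy=3)[:,:,::-1])
```

```text
(no output)
```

View pics/c3.png

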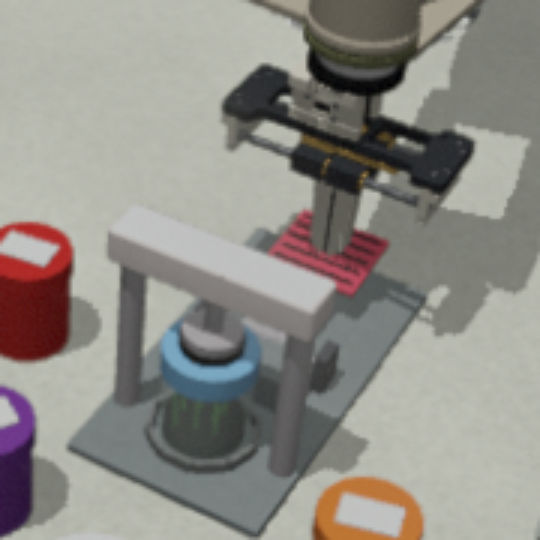

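The press head is down on the blue lid at (210,335) in the crop, and the treadle has been held for about 1.3 s at z≈0.046. Now I'll let it up.

Call:
jog_arm(
  targets=[
    [-0.8, -0.2, 0, 0, 0, 0, 1],
    [-1.6, -0.4, 0, 0, 0, 0, 1],
    [-2.4, -0.7, 0, 0, 0, 0, 1],
    [-3.2, -0.9, 0, 0, 0, 0, 1],
    [-4.2, -0.9, 0, 0, 0, 0, 1],
  ],
)

```text
t: 5.1
tool_pos: [0.4672, 0.2296, 0.0893]
orientation: [-1.285, 1.163, 1.281]
force: [0.9, 0.5, -0.4]
opening: 0.0007
```

Call:
jog_arm(
  targets=[
    [-3, 0, 0, 0, 0, 0, 1],
    [-6, 0, 0, 0, 0, 0, 1],
    [-9, 2, 0, 0, 0, 0, 1],
    [-11, 6, 0, 0, 0, 0, 1],
    [-11, 6, 0, 0, 0, 0, 1],
  ],
)

```text
t: 5.72
tool_pos: [0.4069, 0.2245, 0.2018]
orientation: [-1.286, 1.159, 1.28]
force: [-0.2, -0.0, 0.8]
opening: 0.0005
```

Run:
```python
from plant import optics,robot
import cv2,numpy as np
a=optics.read_camera("scene")["frame"][120:310,110:450]
cv2.imwrite("pics/c4.png",cv2.resize(a,None,fx=2.3,fy=2.3)[:,:,::-1])
s=robot.read_state();print(s["t"],s["tool_pos"],s["force"])
```

```text
5.775 [0.40745626 0.22434151 0.20057114] [ 0.82435419 -0.56127239 -1.07099995]
```

View pics/c4.png

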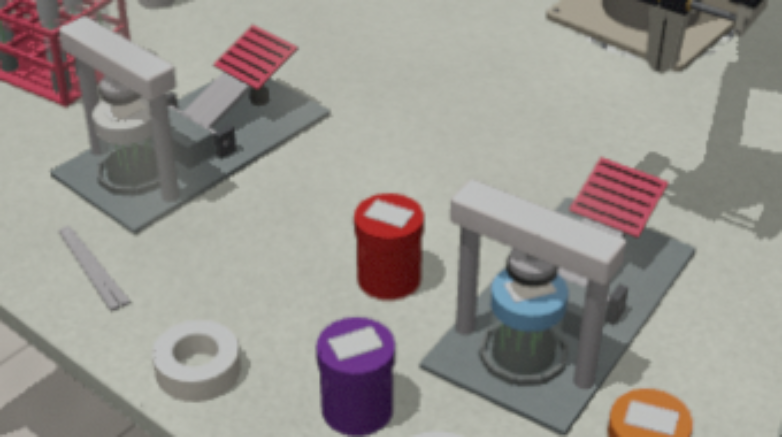

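The treadle is fully up: the pad is back at scene pixel (379,205), and it was at (378,205) at the start. The blue jar stands upright in its nest and the arm is clear.

```bash
python3 -c "
from plant import ticket
print(ticket.close_job())"
```

```text
the job is handed in; nothing more can be done
None
```

I pressed the left treadle, on the press holding the blue-lidded jar, with the closed fingers. It reached its stop, with the fingertips at z ≈ 0.046 m and the force jumping to 37 N. I held it there for about 1.3 s at 13–14 N, then raised the arm clear and handed the job in at about 5.8 s.

The last picture shows the pad back at its starting pixel and the press head lifted. The blue-lidded jar stands upright in its nest, and I never went near the other press. The force reading after the arm came clear was about zero.

The fingertips rose about 0.5 mm during the hold, which is well inside the 0.26 rad limit. I had no direct joint reading, so the treadle angle is inferred from fingertip height and force. No checks failed or disagreed.

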